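Find the concealed catch of the bread bin

ROBOT

A 7-joint arm with a two-finger parallel gripper is mounted at the origin on the work surface. World frame = base frame: x ahead of the robot, y to its left, z up, the work surface at z = 0. Lengths are in m, angles in rad, forces in N, time in s.
With the tool pointing down it reaches from about 0.425 to 0.925 m from the base axis. Payload 6.8 kg.
Tool frame: the origin (TCP) lies midway between the tips of the shut fingers; the grasp point (between the pads) lies 19 mm behind it (bot.grasp_offset is the z of the grasp point in the tool frame, in m); z points along the fingers, x is the direction in which the jaws open and shut, and the axes are right-handed (so a half turn about z gives the same grasp; the last joint's range is limited). The gripper opens to 85 mm and grips with 20 to 120 N. Pads are 22 mm wide; open, the fingers measure 114 mm over their backs; the gripper's body (76 mm by 85 mm) begins 54 mm behind the grasp point. The pads swing forward as they close: fully open they stand 13 mm farther back than shut.
Start: joints at [-1.439, 0.477, 0.022, 1.555, -0.011, 1.109, -0.083], TCP at [0.16, 0.656, 0.231] pointing down, gripper open.
Joint ranges: [-2.96, 2.96], [-0.34, 2.1], [-1.41, 1.46], [0.24, 2.44], [-1.37, 4.51], [0.17, 1.92], [-2.96, 2.96]. Speed limits (rad/s): [2.39, 2.39, 3.14, 3.14, 3.14, 3.14, 3.14].

INTERFACE

Orientations are given as a 3x3 rotation matrix whose columns are the frame's x, y, z axes.
In Python, from plant import bot, camera, camera_model, ticket gives the robot as it stands.
- The arm moves only by the tool play_rows, never from a script. Its argument "deltas" is a list of rows, each an object with "angular": the turn, a rotation vector about the tool's x, y, z normalised to -1 to 1, where 1 is 30 degrees, a list of three; "slide": the shift along the tool's x, y, z normalised to -1 to 1, where 1 is 0.3 m, a list of three; "claw": the gripper's target within -1 to 1 (shut at 1, half-way at 0, fully open at -1). In form: [{"angular": [rx, ry, rz], "slide": [tx, ty, tz], "claw": claw}, ...]. A call has 1 to 12 rows; each row is the pose to reach, as a shift and turn from the pose commanded when the call began, along the tool's axes at that moment; what a row does not reach only later rows make up. A row lasts 1/10 s, in which the tool goes at most 50 mm and 8.59 degrees, less where a joint would pass 70% of its speed; a pose out of reach is approached as far as the arm can. A call with a number of a shift or a turn outside -1 to 1 is refused whole. A call with a gripper value outside its range is refused whole. The fingers move at their own pace and stop on an object; "squeeze" is the grip in N (left out, the last holds). Time passes only in rows, so rows that repeat a pose let the fingers close. It gives the time, the measured TCP pose, the force and the opening at its end, in the units of the state.
- bot.observe(): the state, without advancing time (a new reading comes with each control period).
- camera(name): name is "scene" or "side" or "wrist"; returns the picture (384x512x3 uint8, red, green, blue); there is no depth.
- camera_model(name): a dict with "fov_y" (degrees; the focal length in pixels is half the picture's height over the tangent of half this angle, whatever the lens; pixels are square), "cx", "cy" (the principal point, pixels), "D" ([k1, k2, p1, p2, k3] as OpenCV has them; the pictures are not rectified), "R" (3x3) and "t" (3): a world point X has camera coordinates R X + t; the wrist camera has in their place "tool_from_camera" (4x4, takes a point from camera to tool coordinates, whose origin is the TCP and whose axes are the tool frame's). Camera axes: x right, y down, z forward; pixel columns grow to the right and rows downward; lengths in m; the calibration is good to about 2 mm. A picture is of the moment at which its call begins: read the wrist's pose just before it. camera_model takes no time and is no camera call.
- ticket.finish_job(): hands the job in, once; it reports no verdict.
The state is a dict: "t": time; "q": joint angles; "joint_vel": joint speeds; "joint_torque": joint torques, N m; "position": TCP position; "tool_rot": TCP orientation; "contact_force": force on the tool from outside, world axes, zero at the start; "wrist_torque": the same for the moment, N m; "finger_gap": finger opening in m.
Only numpy, scipy, OpenCV 4.12 (cv2) and the standard library are available. Lean on these libraries where they do the work, as an engineer would, in place of code of your own. Each camera call takes 0.05 s, during which the arm holds its last target.

TASK

Open the bread bin on the counter: its catch is a flush push plate hidden somewhere along the groove in the bin's front deck, so feel along the groove lightly with closed fingertips until the plate gives, press it fully in so that the catch lets go, then take the hand away and leave the lid to spring all the way up by itself. Do not pry or push the lid, and leave the honey jar, the carton and the mug where they stand.

Things in the scene. Friction and masses are not known exactly. Their poses are not given: they have to be found in the camera images.
- bin: Bread bin of sheet steel, fixed on the counter: 320 deep (x), 460 wide (y), 160 mm high, cream with a dark red lid. Origin at the centre of its underside; x points from its front (towards the robot) to its back, y along its width, z up. The front 98 mm of its top (x -160 to -62 mm) is a fixed cream deck; the lid covers the rest, level with the deck, hinged along the back.
- groove (a point): Middle of the floor of the groove sunk in the deck, 112 mm in front of the bin's origin, 157 mm above the counter; axes as the bin's. The groove is 54 mm wide (x), 194 long (y), 3 deep. Its floor is rigid but for the push plate of the catch, let in level and in the same cream, with hair-line seams at its ends; its centre lies anywhere -60 to +60 mm along y from here and has to be felt.
- release (a joint): Travel of the push plate (49 mm x by 49.5 mm y), m: 0 level with the groove floor, 0.0055 fully in. It springs back; it takes about 2 N to start and 4 N fully in, and the catch snaps free at about 0.002. A finger resting partly on the rigid floor beside it cannot push it in.
- lid_angle (a joint): Angle of the lid, rad: 0 shut and latched, 1.25 fully open. Once the catch lets go a spring raises it slowly, in 2 to 5 s; it stays up. The hinge runs along the back of the bin and the lid's front edge rises, 50 mm behind the groove's middle.
- lid: The lid itself, dark red, 214 (x) by 456 (y) by 8 mm. Origin on the hinge line, 155 mm behind the bin's origin and 160 mm above the counter when shut; the lid reaches from there 215 mm to the front.
- jar: Honey jar with a brass-coloured cap, 48 mm across and 85 mm high, standing loose on the deck about 170 mm to the right (bin -y) of the groove's middle. Origin at the centre of its underside. Bystander.
- carton: Blue and yellow pasta carton, 55 by 100 by 180 mm high, standing loose on the counter to one side of the bin. Origin at the centre of its underside. Bystander.
- mug: White mug, 80 mm across and 92 mm high, standing loose on the counter to the other side of the bin. Origin at the centre of its underside. Bystander.

How it is judged:
On the way, in this order (a step that is already met when the one before it is completed fails the run):
1. the push plate is pressed in (value of joint release above 0.0018 m), for 0.05 s.
2. the lid springs up (value of joint lid_angle above 1 rad), for 0.2 s.
At the end, for the whole second after the job is handed in: The lid stands open by itself (over 1.1 rad of 1.25) and still, the push plate has sprung back to within 1.5 mm of level, and jar, carton and mug stand upright within 15 mm of where they were (value of joint lid_angle above 1.1 rad and velocity of joint lid_angle below 0.1 rad/s and value of joint release below 0.0015 m and distance of each of jar, carton, mug from where it was at the start of the episode below 0.015 m and angle between each of jar, carton, mug's own z axis and vertical below 0.1 rad); the robot touches nothing.
It fails at once if the lid is pried or pushed by the robot (over 10 N) (contact force between any of the fingers, the arm and lid above 10 N).
It fails at once if the hand jabs instead of feeling lightly (over 150 N on anything) (contact force between any of the fingers, the arm and anything else above 150 N).
It fails at once if the jar, carton or mug is shifted, lifted or tipped (distance of any of jar, carton, mug from where it was at the start of the episode above 0.015 m or angle between any of jar, carton, mug's own z axis and vertical above 0.2 rad).
It also fails if it takes over 53 s, if anything falls off the work surface, if the arm or the gripper's body presses on something with over 40 N, if the wrist force passes 120 N, or if a joint passes its speed limit or range.

## Working session

There is one attempt and no reset: what is moved stays moved. The work goes in short steps, Python scripts to look and compute and a tool call to move; the robot and the scene stay as the last step left them, time stands still between calls to the robot, and variables do not carry over. Pictures are saved under pics/ and viewed, and the job is handed in when it is done.

Besides the shell and the picture viewer there is one more tool, called after "Emit:" by a JSON object that holds its "op" and its "data", one argument or row to a line. play_rows: Moves the arm, as the interface text tells. Scaled input: -1 to 1 covers 0.3 m each way for a shift and 30 degrees each way for a turn. Its arguments: {"type":"object","properties":{"deltas":{"type":"array","items":{"type":"object","properties":{"angular":{"type":"array","items":{"type":"number","minimum":-1,"maximum":1}},"slide":{"type":"array","items":{"type":"number","minimum":-1,"maximum":1}},"claw":{"type":"number"}}}},"squeeze":{"type":"number"}},"required":["deltas"]}

```bash
mkdir -p pics; ls
python3 - <<'E'
from plant import bot,camera,camera_model
import cv2,json
s=bot.observe()
print(s['t'],s['position'],s['tool_rot'],s['contact_force'],s['finger_gap'])
for n in('scene','side','wrist'):
    print(n,camera_model(n))
    cv2.imwrite(f'pics/{n}0.png',camera(n)[:,:,::-1])
E
```

```text
pics
0.0 [0.16018667 0.65508637 0.23031369] [[ 2.37502319e-01  9.71386927e-01 -2.93140956e-04]
 [ 9.71385148e-01 -2.37502447e-01 -1.86606188e-03]
 [-1.88228981e-03  1.58441253e-04 -9.99998216e-01]] [0.50430315 0.76642034 0.41186549] 0.08543914273845331
scene {'fov_y': 52.40447350815458, 'cx': 256.1026072260737, 'cy': 191.68404303979023, 'D': array([0.03698419, 0.        , 0.        , 0.        , 0.        ]), 'R': array([[-0.46105176,  0.8873691 ,  0.00271189],
       [ 0.63934219,  0.33430022, -0.6924485 ],
       [-0.61536399, -0.31752078, -0.72146221]]), 't': array([ 0.25908449, -0.33667109,  1.46227999])}
side {'fov_y': 56.76646834114397, 'cx': 249.40456574776218, 'cy': 192.92006623203477, 'D': array([-0.01368755,  0.        ,  0.        ,  0.        ,  0.        ]), 'R': array([[-0.99494231, -0.09933339, -0.01492215],
       [-0.06515155,  0.75123803, -0.65680797],
       [ 0.07645305, -0.65251384, -0.75391022]]), 't': array([0.64886615, 0.09593463, 1.11607671])}
wrist {'fov_y': 64.37521269018839, 'cx': 259.2046009863519, 'cy': 191.4383762690075, 'D': array([-0.00936969,  0.        ,  0.        ,  0.        ,  0.        ]), 'tool_from_camera': array([[ 9.99999207e-01,  2.30883510e-04, -1.23815706e-03,
        -1.04129709e-03],
       [ 1.06699932e-04,  9.63990922e-01,  2.65935127e-01,
        -6.79886633e-02],
       [ 1.25497220e-03, -2.65935048e-01,  9.63990132e-01,
        -1.43340553e-01],
       [ 0.00000000e+00,  0.00000000e+00,  0.00000000e+00,
         1.00000000e+00]])}
```

View pics/scene0.png

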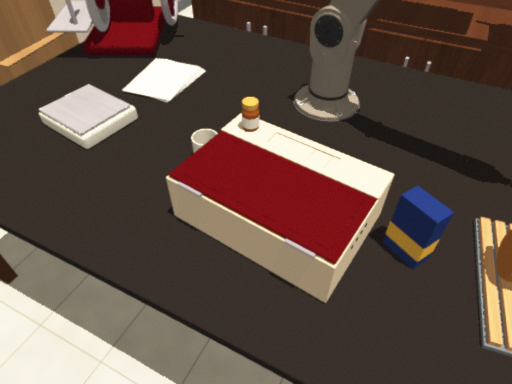

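View pics/side0.png

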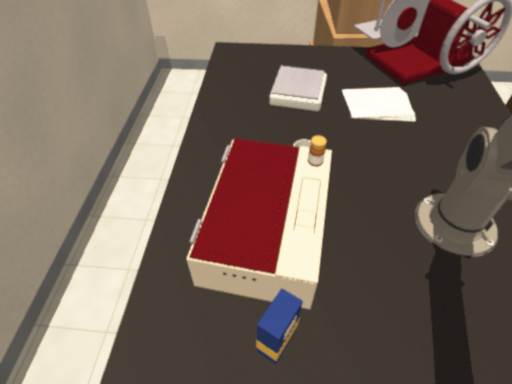

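View pics/wrist0.png

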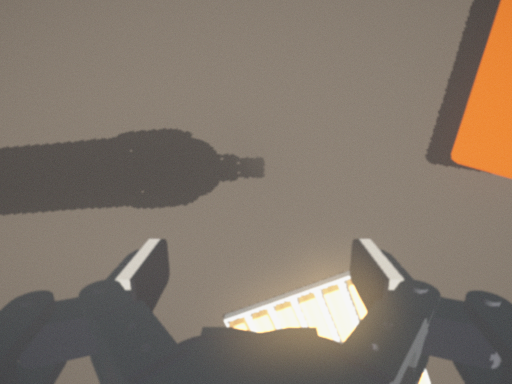

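Run:
```python
import cv2
a=cv2.imread('pics/scene0.png')[85:305,150:460]; cv2.imwrite('pics/c1.png',cv2.resize(a,None,fx=2.5,fy=2.5,interpolation=cv2.INTER_CUBIC))
a=cv2.imread('pics/side0.png')[125:315,180:345]; cv2.imwrite('pics/c2.png',cv2.resize(a,None,fx=3,fy=3,interpolation=cv2.INTER_CUBIC))
```

```text
(no output)
```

View pics/c1.png

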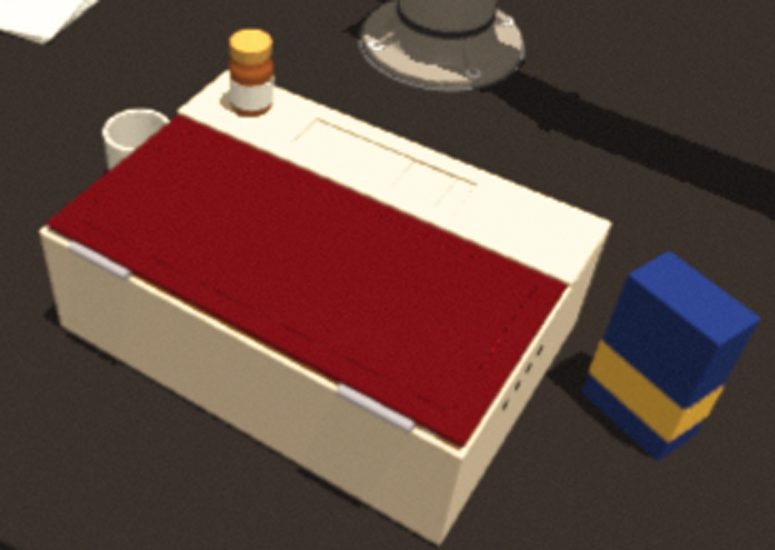

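View pics/c2.png

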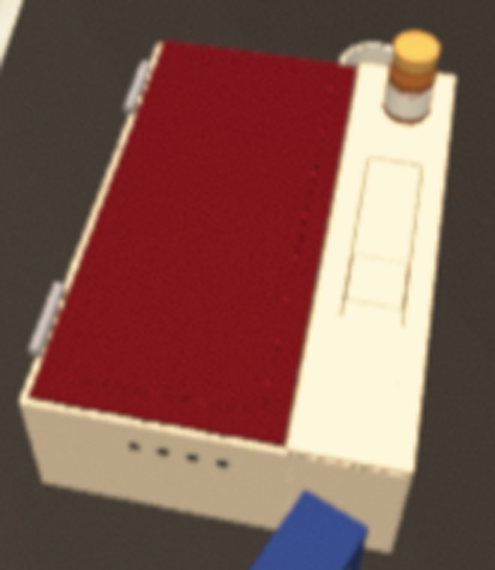

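```bash
cat > h.py <<'E'
import numpy as np,cv2
from plant import camera_model
def ray(n,uv,z,m=None):
    m=m or camera_model(n); f=192/np.tan(np.radians(m['fov_y']/2))
    K=np.array([[f,0,m['cx']],[0,f,m['cy']],[0,0,1]])
    p=cv2.undistortPoints(np.array(uv,float).reshape(-1,1,2),K,m['D']).reshape(-1,2)
    d=np.c_[p,np.ones(len(p))]@m['R']; o=-m['R'].T@m['t']
    return o+d*((z-o[2])/d[:,2])[:,None]
E
python3 - <<'E'
from h import *
from scipy.optimize import least_squares
c1=lambda a:(np.array(a,float)+.5)/2.5-.5+[150,85]
c2=lambda a:(np.array(a,float)+.5)/3-.5+[180,125]
B=np.array([[-160,230],[-160,-230],[-62,-230],[-62,230],[155,228],[155,-228]])/1000.
P1=ray('scene',c1([[609,223],[228,75],[178,115],[568,284],[462,440],[45,230]]),.16)
P2=ray('side',c2([[412,470],[456,76],[356,66],[286,445],[28,400],[162,42]]),.16)
def T(p,b): c,s=np.cos(p[2]),np.sin(p[2]); return b@np.array([[c,s],[-s,c]])+p[:2]
for PP,BB in((P1,B),(P2,B),(np.r_[P1,P2],np.r_[B,B])):
    r=least_squares(lambda p:(T(p,BB)-PP[:,:2]).ravel(),[.6,0,.3]); print(r.x.round(4),(r.fun.reshape(-1,2)*1000).round(1).tolist())
p=r.x
def inv(P): c,s=np.cos(p[2]),np.sin(p[2]); return ((P[:,:2]-p[:2])@np.array([[c,-s],[s,c]]))*1000-[-112,0]
print('g scene',inv(ray('scene',c1([[318,120],[476,184],[295,141],[412,162],[393,187],[458,180],[435,206]]),.157)).round(1))
print('g side',inv(ray('side',c2([[368,158],[422,165],[342,315],[404,325],[358,258],[408,262],[350,301],[406,308]]),.157)).round(1))
print(np.degrees(p[2]),T(p,np.array([[-.112,0]])))
# bystanders
print('jar base',ray('side',c2([[406,120]]),.16),'jar top', ray('side',c2([[416,42]]),.245))
E
```

```text
[ 0.5957  0.0812 -0.107 ] [[-0.3, 1.2], [-5.1, -5.2], [0.8, -3.3], [-1.7, 3.9], [6.2, 7.6], [0.1, -4.3]]
[ 0.5916  0.0798 -0.1125] [[-2.1, 2.5], [2.9, 1.1], [-3.7, -3.0], [-2.4, 4.1], [2.5, -0.9], [2.8, -3.7]]
[ 0.5937  0.0805 -0.1098] [[-1.6, 0.9], [-7.8, -5.3], [-1.9, -3.7], [-3.1, 3.4], [4.7, 6.5], [-2.7, -5.3], [-0.8, 2.8], [5.6, 1.2], [-1.0, -2.6], [-1.0, 4.6], [4.0, 0.2], [5.5, -2.7]]
g scene [[-30.7 -95.2]
 [-30.3  95.5]
 [ 14.4 -96.5]
 [-24.8  24.5]
 [ 21.2  27. ]
 [-25.6  77.4]
 [ 23.1  75.8]]
g side [[ 23.4 -99.1]
 [-28.9 -99.9]
 [ 24.4  91.4]
 [-28.8  91.3]
 [ 18.3  26.4]
 [-26.1  22.2]
 [ 19.5  75.3]
 [-28.9  73.1]]
-6.289666729577867 [[0.48232863 0.09277679]]
jar base [[ 0.45717311 -0.0615338   0.16      ]] jar top [[ 0.45769788 -0.08113588  0.245     ]]
```

```bash
cat >> h.py <<'E'
from scipy.spatial.transform import Rotation as Ro
b=-0.1098
def goal(xyz,s):
    R=s['tool_rot']; p=s['position']
    G=np.array([[np.sin(-b),np.cos(b),0],[np.cos(b),np.sin(b),0],[0,0,-1]]).T
    G=np.c_[[np.sin(-b),np.cos(b),0],[np.cos(b),np.sin(b),0],[0,0,-1]]
    assert np.linalg.det(G)>0
    print('t',s['t'],'p',p.round(4),'F',s['contact_force'].round(1),'gap',s['finger_gap'],'dist',np.linalg.norm(xyz-p).round(3))
    print('slide',(R.T@(np.array(xyz)-p)/.3).round(4),'ang',(np.degrees(Ro.from_matrix(R.T@G).as_rotvec())/30).round(4))
E
python3 - <<'E'
from h import *; from plant import bot
s=bot.observe()
goal([.4854,.1433,.26],s)
m=camera_model('side')
print(ray('side',[[285,300]],.18))  # carton top approx
E
```

```text
t 0.15 p [0.1602 0.6553 0.2306] F [ 0.  -0.4  0.8] gap 0.08516961321362006 dist 0.607
slide [-1.4004  1.4582 -0.0961] ang [ 0.      0.0026 -0.2483]
[[0.5333968  0.38515829 0.18      ]]
```

Emit:
{"op": "play_rows", "data": {
  "deltas": [
    {"angular": [0, 0, -0.25], "slide": [-0.1, 0.1, -0.1], "claw": 1},
    {"angular": [0, 0, -0.25], "slide": [-0.2, 0.21, -0.1], "claw": 1},
    {"angular": [0, 0, -0.25], "slide": [-0.3, 0.31, -0.1], "claw": 1},
    {"angular": [0, 0, -0.25], "slide": [-0.4, 0.42, -0.1], "claw": 1},
    {"angular": [0, 0, -0.25], "slide": [-0.5, 0.52, -0.1], "claw": 1},
    {"angular": [0, 0, -0.25], "slide": [-0.6, 0.62, -0.1], "claw": 1},
    {"angular": [0, 0, -0.25], "slide": [-0.7, 0.73, -0.1], "claw": 1},
    {"angular": [0, 0, -0.25], "slide": [-0.8, 0.83, -0.1], "claw": 1},
    {"angular": [0, 0, -0.25], "slide": [-0.9, 0.94, -0.1], "claw": 1},
    {"angular": [0, 0, -0.25], "slide": [-0.9, 0.94, -0.1], "claw": 1}
  ],
  "squeeze": 30
}}

```text
t: 1.15
position: [0.3737, 0.3204, 0.2613]
tool_rot: [[0.118, 0.993, 0.001], [0.993, -0.118, -0.002], [-0.002, 0.001, -1.0]]
contact_force: [-0.3, 0.2, -0.2]
finger_gap: 0.0002
```

Run:
```python
from h import *; from plant import bot
goal([.4854,.1433,.24],bot.observe())
```

```text
t 1.15 p [0.3737 0.3204 0.2613] F [-0.3  0.2 -0.2] gap 0.00018385291330896792 dist 0.21
slide [-0.542   0.4395  0.0727] ang [ 0.0025  0.0037 -0.0169]
```

Emit:
{"op": "play_rows", "data": {
  "deltas": [
    {"angular": [0, 0, -0.01], "slide": [-0.12, 0.1, 0], "claw": 1},
    {"angular": [0, 0, -0.01], "slide": [-0.24, 0.2, 0], "claw": 1},
    {"angular": [0, 0, -0.01], "slide": [-0.36, 0.3, 0.02], "claw": 1},
    {"angular": [0, 0, -0.01], "slide": [-0.48, 0.4, 0.04], "claw": 1},
    {"angular": [0, 0, -0.01], "slide": [-0.542, 0.44, 0.07], "claw": 1},
    {"angular": [0, 0, -0.01], "slide": [-0.542, 0.44, 0.07], "claw": 1},
    {"angular": [0, 0, -0.01], "slide": [-0.542, 0.44, 0.07], "claw": 1}
  ]
}}

```text
t: 1.85
position: [0.4833, 0.1508, 0.24]
tool_rot: [[0.104, 0.995, -0.001], [0.995, -0.104, -0.0], [-0.0, -0.001, -1.0]]
contact_force: [-0.2, 0.5, 0.0]
finger_gap: 0.0003
```

Run:
```python
from h import *; from plant import bot,camera
s=bot.observe()
goal([.4854,.1433,.17],s)
i=camera('wrist'); cv2.imwrite('pics/w1.png',i[:,:,::-1])
i=camera('side'); cv2.imwrite('pics/s1.png',cv2.resize(i[100:330,150:400,::-1],None,fx=2.5,fy=2.5))
```

```text
t 1.85 p [0.4833 0.1508 0.24  ] F [-0.2  0.5  0. ] gap 0.0002514723286169106 dist 0.07
slide [-0.024   0.0096  0.2334] ang [-0.0017  0.0002  0.0104]
```

View pics/w1.png

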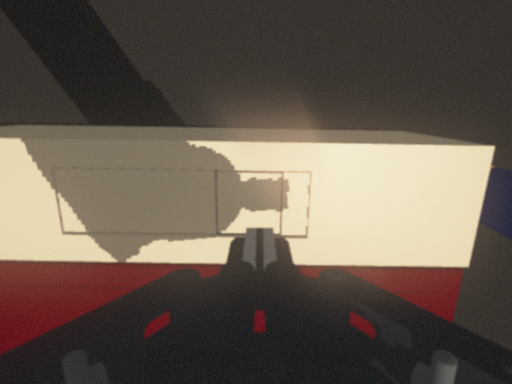

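View pics/s1.png

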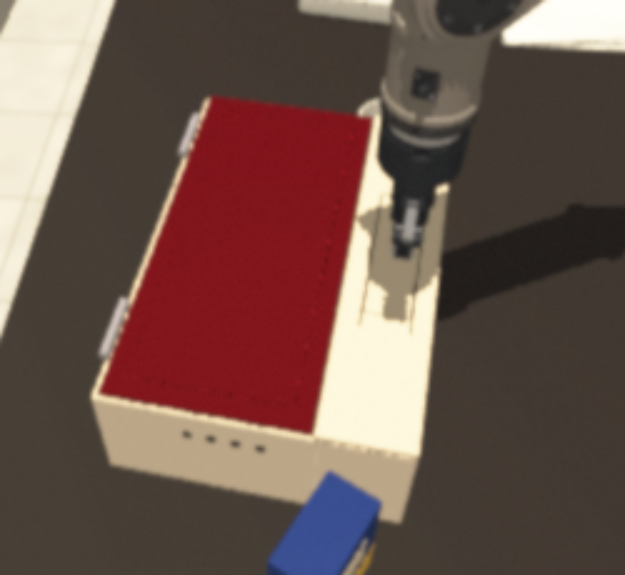

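Run:
```python
from h import *; from plant import bot
s=bot.observe(); m=dict(camera_model('wrist')); A=m['tool_from_camera']
T=np.eye(4);T[:3,:3]=s['tool_rot'];T[:3,3]=s['position']
W=np.linalg.inv(T@A); m['R']=W[:3,:3]; m['t']=W[:3,3]
g=ray('wrist',[[53,168],[310,172],[307,236],[62,233]],.16,m)
q=ray('wrist',[[216,171],[283,172],[280.5,235],[217,234.5]],.157,m)
for P in(g,q):
    print((P*1000).round(1).tolist(),P.mean(0).round(4),[np.linalg.norm(P[i]-P[(i+1)%4]).round(4) for i in range(4)])
print(np.degrees(np.arctan2(*(g[1]-g[0])[:2])))
goal(q.mean(0)+[0,0,.01],s)
```

```text
[[442.9, -0.2, 160.0], [465.5, 190.9, 160.0], [516.9, 185.6, 160.0], [494.8, -7.7, 160.0]] [0.48   0.0921 0.16  ] [np.float64(0.1924), np.float64(0.0517), np.float64(0.1946), np.float64(0.0525)]
[[458.2, 120.6, 157.0], [464.1, 171.0, 157.0], [515.3, 164.8, 157.0], [509.7, 114.1, 157.0]] [0.4868 0.1426 0.157 ] [np.float64(0.0508), np.float64(0.0516), np.float64(0.051), np.float64(0.0519)]
6.739011911293046
t 1.95 p [0.4832 0.1521 0.2404] F [-0.  -0.1 -0.7] gap -4.2521824608085145e-05 dist 0.074
slide [-0.0303  0.0153  0.2447] ang [-0.0004 -0.0011  0.0159]
```

Emit:
{"op": "play_rows", "data": {
  "deltas": [
    {"angular": [0, 0, 0.01], "slide": [-0.027, 0.011, 0.08], "claw": 1},
    {"angular": [0, 0, 0.01], "slide": [-0.027, 0.011, 0.16], "claw": 1},
    {"angular": [0, 0, 0.01], "slide": [-0.027, 0.011, 0.22], "claw": 1},
    {"angular": [0, 0, 0.01], "slide": [-0.027, 0.011, 0.235], "claw": 1},
    {"angular": [0, 0, 0.01], "slide": [-0.027, 0.011, 0.235], "claw": 1},
    {"angular": [0, 0, 0.01], "slide": [-0.027, 0.011, 0.235], "claw": 1}
  ]
}}

```text
t: 2.55
position: [0.4866, 0.143, 0.1708]
tool_rot: [[0.108, 0.994, 0.001], [0.994, -0.108, 0.001], [0.001, 0.001, -1.0]]
contact_force: [0.6, -0.0, -0.3]
finger_gap: 0.0004
```

Run:
```python
from h import *; from plant import bot,camera
s=bot.observe()
goal([.4863,.143,.158],s)
i=camera('wrist'); cv2.imwrite('pics/w2.png',i[:,:,::-1])
```

```text
t 2.55 p [0.4866 0.143  0.1708] F [ 0.6 -0.  -0.3] gap 0.00036404052619067154 dist 0.013
slide [-0.     -0.001   0.0425] ang [ 0.0023 -0.0018  0.0039]
```

View pics/w2.png

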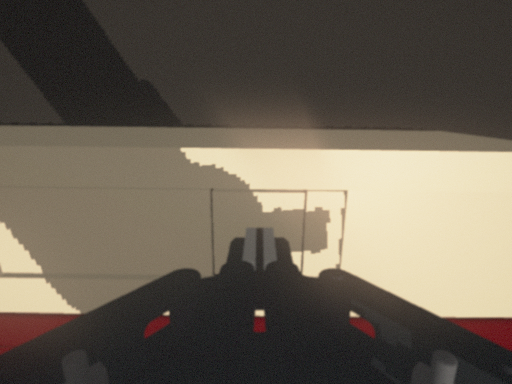

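Emit:
{"op": "play_rows", "data": {
  "deltas": [
    {"slide": [0, 0, 0.015], "angular": [0, 0, 0], "claw": 1},
    {"slide": [0, 0, 0.025], "angular": [0, 0, 0], "claw": 1},
    {"slide": [0, 0, 0.033], "angular": [0, 0, 0], "claw": 1},
    {"slide": [0, 0, 0.036], "angular": [0, 0, 0], "claw": 1},
    {"slide": [0, 0, 0.04], "angular": [0, 0, 0], "claw": 1},
    {"slide": [0, 0, 0.043], "angular": [0, 0, 0], "claw": 1}
  ]
}}

```text
t: 3.2
position: [0.4861, 0.142, 0.1568]
tool_rot: [[0.109, 0.994, -0.0], [0.994, -0.109, 0.0], [0.0, -0.0, -1.0]]
contact_force: [-0.3, -0.6, 1.7]
finger_gap: -0.0002
```

Emit:
{"op": "play_rows", "data": {
  "deltas": [
    {"slide": [0, 0, 0.002], "angular": [0, 0, 0], "claw": 1},
    {"slide": [0, 0, 0.004], "angular": [0, 0, 0], "claw": 1},
    {"slide": [0, 0, 0.004], "angular": [0, 0, 0], "claw": 1}
  ]
}}

```text
t: 3.5
position: [0.4861, 0.142, 0.1557]
tool_rot: [[0.109, 0.994, 0.0], [0.994, -0.109, -0.0], [-0.0, 0.0, -1.0]]
contact_force: [-0.3, -0.1, 0.7]
finger_gap: -0.0001
```

Emit:
{"op": "play_rows", "data": {
  "deltas": [
    {"slide": [0, 0, 0.003], "angular": [0, 0, 0], "claw": 1},
    {"slide": [0, 0, 0.006], "angular": [0, 0, 0], "claw": 1},
    {"slide": [0, 0, 0.006], "angular": [0, 0, 0], "claw": 1}
  ]
}}

```text
t: 3.8
position: [0.4861, 0.142, 0.1538]
tool_rot: [[0.109, 0.994, 0.0], [0.994, -0.109, -0.0], [-0.0, 0.0, -1.0]]
contact_force: [-1.0, -0.9, 3.4]
finger_gap: 0.0006
```

Emit:
{"op": "play_rows", "data": {
  "deltas": [
    {"slide": [0, 0, 0.003], "angular": [0, 0, 0], "claw": 1},
    {"slide": [0, 0, 0.006], "angular": [0, 0, 0], "claw": 1},
    {"slide": [0, 0, 0.007], "angular": [0, 0, 0], "claw": 1},
    {"slide": [0, 0, 0.007], "angular": [0, 0, 0], "claw": 1}
  ]
}}

```text
t: 4.2
position: [0.4862, 0.1421, 0.1518]
tool_rot: [[0.109, 0.994, 0.0], [0.994, -0.109, 0.0], [0.0, 0.0, -1.0]]
contact_force: [-0.7, -0.8, 3.3]
finger_gap: -0.0002
```

Run:
```python
from h import *; from plant import bot,camera
s=bot.observe(); print(s['position'],s['contact_force'])
i=camera('scene'); cv2.imwrite('pics/s2.png',cv2.resize(i[60:330,150:460,::-1],None,fx=2,fy=2))
```

```text
[0.48615924 0.14207564 0.15184039] [-0.74975419 -0.81028218  3.28737379]
```

View pics/s2.png

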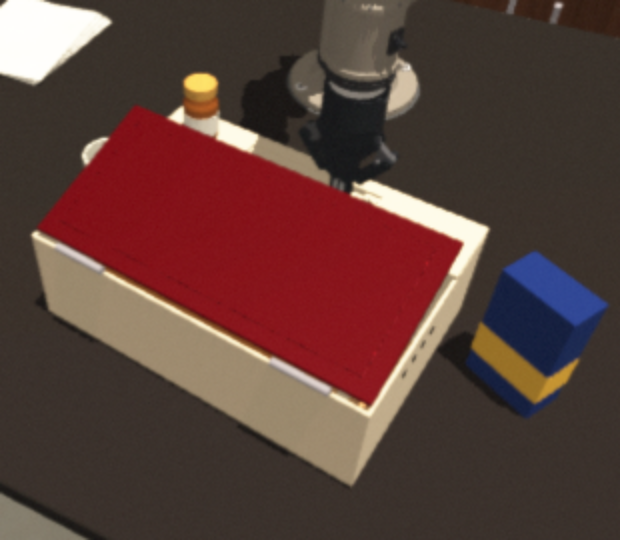

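Emit:
{"op": "play_rows", "data": {
  "deltas": [
    {"slide": [0, 0, -0.03], "angular": [0, 0, 0], "claw": 1},
    {"slide": [0, -0.08, -0.1], "angular": [0, 0, 0], "claw": 1},
    {"slide": [0, -0.13, -0.18], "angular": [0, 0, 0], "claw": 1},
    {"slide": [0, -0.13, -0.25], "angular": [0, 0, 0], "claw": 1},
    {"slide": [0, -0.13, -0.25], "angular": [0, 0, 0], "claw": 1},
    {"slide": [0, -0.13, -0.25], "angular": [0, 0, 0], "claw": 1},
    {"slide": [0, -0.13, -0.25], "angular": [0, 0, 0], "claw": 1},
    {"slide": [0, -0.13, -0.25], "angular": [0, 0, 0], "claw": 1},
    {"slide": [0, -0.13, -0.25], "angular": [0, 0, 0], "claw": 1},
    {"slide": [0, -0.13, -0.25], "angular": [0, 0, 0], "claw": 1},
    {"slide": [0, -0.13, -0.25], "angular": [0, 0, 0], "claw": 1},
    {"slide": [0, -0.13, -0.25], "angular": [0, 0, 0], "claw": 1}
  ]
}}

```text
t: 5.45
position: [0.4473, 0.1463, 0.2267]
tool_rot: [[0.109, 0.994, -0.0], [0.994, -0.109, -0.0], [-0.0, -0.0, -1.0]]
contact_force: [-0.1, -0.0, -0.8]
finger_gap: 0.0003
```

Emit:
{"op": "play_rows", "data": {
  "deltas": [
    {"slide": [0, 0, 0], "claw": 1},
    {"slide": [0, 0, 0], "claw": 1},
    {"slide": [0, 0, 0], "claw": 1},
    {"slide": [0, 0, 0], "claw": 1},
    {"slide": [0, 0, 0], "claw": 1},
    {"slide": [0, 0, 0], "claw": 1},
    {"slide": [0, 0, 0], "claw": 1},
    {"slide": [0, 0, 0], "claw": 1},
    {"slide": [0, 0, 0], "claw": 1},
    {"slide": [0, 0, 0], "claw": 1},
    {"slide": [0, 0, 0], "claw": 1},
    {"slide": [0, 0, 0], "claw": 1}
  ]
}}

```text
invalid input
```

Emit:
{"op": "play_rows", "data": {
  "deltas": [
    {"slide": [0, 0, 0], "claw": 1},
    {"slide": [0, 0, 0], "claw": 1},
    {"slide": [0, 0, 0], "claw": 1},
    {"slide": [0, 0, 0], "claw": 1},
    {"slide": [0, 0, 0], "claw": 1},
    {"slide": [0, 0, 0], "claw": 1},
    {"slide": [0, 0, 0], "claw": 1},
    {"slide": [0, 0, 0], "claw": 1},
    {"slide": [0, 0, 0], "claw": 1},
    {"slide": [0, 0, 0], "claw": 1},
    {"slide": [0, 0, 0], "claw": 1},
    {"slide": [0, 0, 0], "claw": 1}
  ]
}}

```text
invalid input
```

Run:
```python
from h import *; from plant import bot,camera
s=bot.observe(); print(s['position'],s['contact_force'])
a=camera('scene')[60:330,150:460,::-1]; b_=camera('side')[60:330,150:400,::-1]
cv2.imwrite('pics/s3.png',cv2.resize(np.hstack([a,b_]),None,fx=1.4,fy=1.4))
```

```text
[0.44733259 0.14627222 0.22669783] [-0.06050295 -0.00538994 -0.82928105]
```

View pics/s3.png

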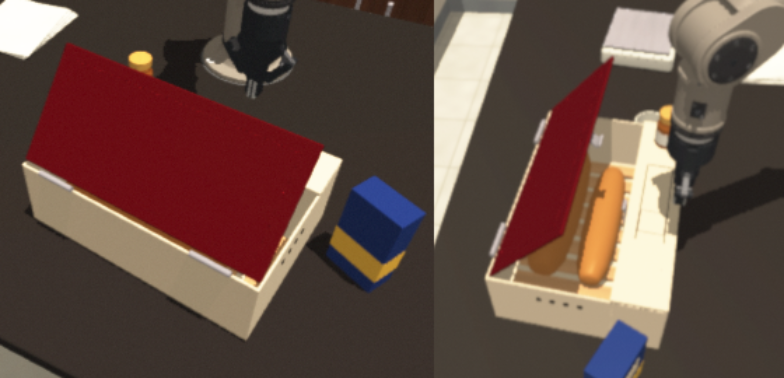

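The hand is clear and the lid is about half-way up; now I wait (the rows need "angular").

Emit:
{"op": "play_rows", "data": {
  "deltas": [
    {"angular": [0, 0, 0], "slide": [0, 0, 0], "claw": 1},
    {"angular": [0, 0, 0], "slide": [0, 0, 0], "claw": 1},
    {"angular": [0, 0, 0], "slide": [0, 0, 0], "claw": 1},
    {"angular": [0, 0, 0], "slide": [0, 0, 0], "claw": 1},
    {"angular": [0, 0, 0], "slide": [0, 0, 0], "claw": 1},
    {"angular": [0, 0, 0], "slide": [0, 0, 0], "claw": 1},
    {"angular": [0, 0, 0], "slide": [0, 0, 0], "claw": 1},
    {"angular": [0, 0, 0], "slide": [0, 0, 0], "claw": 1},
    {"angular": [0, 0, 0], "slide": [0, 0, 0], "claw": 1},
    {"angular": [0, 0, 0], "slide": [0, 0, 0], "claw": 1},
    {"angular": [0, 0, 0], "slide": [0, 0, 0], "claw": 1},
    {"angular": [0, 0, 0], "slide": [0, 0, 0], "claw": 1}
  ]
}}

```text
t: 6.75
position: [0.4473, 0.1463, 0.2268]
tool_rot: [[0.109, 0.994, -0.0], [0.994, -0.109, 0.0], [0.0, -0.0, -1.0]]
contact_force: [0.4, -0.1, 0.9]
finger_gap: 0.0
```

Emit:
{"op": "play_rows", "data": {
  "deltas": [
    {"angular": [0, 0, 0], "slide": [0, 0, 0], "claw": 1},
    {"angular": [0, 0, 0], "slide": [0, 0, 0], "claw": 1},
    {"angular": [0, 0, 0], "slide": [0, 0, 0], "claw": 1},
    {"angular": [0, 0, 0], "slide": [0, 0, 0], "claw": 1},
    {"angular": [0, 0, 0], "slide": [0, 0, 0], "claw": 1},
    {"angular": [0, 0, 0], "slide": [0, 0, 0], "claw": 1},
    {"angular": [0, 0, 0], "slide": [0, 0, 0], "claw": 1},
    {"angular": [0, 0, 0], "slide": [0, 0, 0], "claw": 1},
    {"angular": [0, 0, 0], "slide": [0, 0, 0], "claw": 1},
    {"angular": [0, 0, 0], "slide": [0, 0, 0], "claw": 1},
    {"angular": [0, 0, 0], "slide": [0, 0, 0], "claw": 1},
    {"angular": [0, 0, 0], "slide": [0, 0, 0], "claw": 1}
  ]
}}

```text
t: 7.95
position: [0.4473, 0.1463, 0.2268]
tool_rot: [[0.109, 0.994, 0.0], [0.994, -0.109, 0.0], [0.0, 0.0, -1.0]]
contact_force: [0.8, -0.4, -0.2]
finger_gap: -0.0002
```

Emit:
{"op": "play_rows", "data": {
  "deltas": [
    {"angular": [0, 0, 0], "slide": [0, 0, 0], "claw": 1},
    {"angular": [0, 0, 0], "slide": [0, 0, 0], "claw": 1},
    {"angular": [0, 0, 0], "slide": [0, 0, 0], "claw": 1},
    {"angular": [0, 0, 0], "slide": [0, 0, 0], "claw": 1},
    {"angular": [0, 0, 0], "slide": [0, 0, 0], "claw": 1},
    {"angular": [0, 0, 0], "slide": [0, 0, 0], "claw": 1},
    {"angular": [0, 0, 0], "slide": [0, 0, 0], "claw": 1},
    {"angular": [0, 0, 0], "slide": [0, 0, 0], "claw": 1},
    {"angular": [0, 0, 0], "slide": [0, 0, 0], "claw": 1},
    {"angular": [0, 0, 0], "slide": [0, 0, 0], "claw": 1},
    {"angular": [0, 0, 0], "slide": [0, 0, 0], "claw": 1},
    {"angular": [0, 0, 0], "slide": [0, 0, 0], "claw": 1}
  ]
}}

```text
t: 9.15
position: [0.4473, 0.1463, 0.2268]
tool_rot: [[0.109, 0.994, -0.0], [0.994, -0.109, 0.0], [0.0, -0.0, -1.0]]
contact_force: [-0.3, 0.4, -0.3]
finger_gap: 0.0001
```

Run:
```python
from h import *; from plant import bot,camera
s=bot.observe(); print(s['t'],s['position'],s['contact_force'])
a=camera('scene')[60:330,150:460,::-1]; b_=camera('side')[60:330,150:400,::-1]
cv2.imwrite('pics/s4.png',cv2.resize(np.hstack([a,b_]),None,fx=1.4,fy=1.4))
```

```text
9.15 [0.44731477 0.14631481 0.22679359] [-0.3297668   0.40423959 -0.33823708]
```

View pics/s4.png

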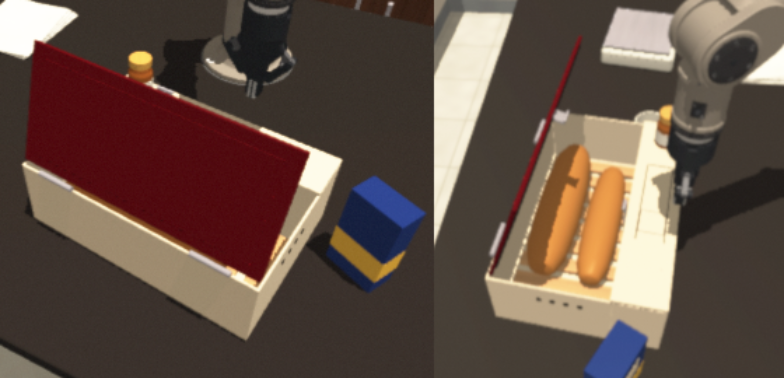

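Emit:
{"op": "play_rows", "data": {
  "deltas": [
    {"angular": [0, 0, 0], "slide": [0, 0, 0], "claw": 1},
    {"angular": [0, 0, 0], "slide": [0, 0, 0], "claw": 1},
    {"angular": [0, 0, 0], "slide": [0, 0, 0], "claw": 1},
    {"angular": [0, 0, 0], "slide": [0, 0, 0], "claw": 1},
    {"angular": [0, 0, 0], "slide": [0, 0, 0], "claw": 1},
    {"angular": [0, 0, 0], "slide": [0, 0, 0], "claw": 1},
    {"angular": [0, 0, 0], "slide": [0, 0, 0], "claw": 1},
    {"angular": [0, 0, 0], "slide": [0, 0, 0], "claw": 1},
    {"angular": [0, 0, 0], "slide": [0, 0, 0], "claw": 1},
    {"angular": [0, 0, 0], "slide": [0, 0, 0], "claw": 1}
  ]
}}

```text
t: 10.25
position: [0.4474, 0.1463, 0.2268]
tool_rot: [[0.109, 0.994, 0.0], [0.994, -0.109, 0.0], [0.0, 0.0, -1.0]]
contact_force: [0.2, -0.0, 0.9]
finger_gap: 0.0002
```

Run:
```python
from h import *; from plant import bot,camera
a=camera('scene')[60:330,150:460,::-1]; b_=camera('side')[60:330,150:400,::-1]
o=cv2.imread('pics/s4.png'); n=cv2.resize(np.hstack([a,b_]),None,fx=1.4,fy=1.4); cv2.imwrite('pics/s5.png',n)
d=cv2.absdiff(o,n).max(2); print('changed px',(d>40).sum())
m=camera_model('scene'); f=192/np.tan(np.radians(m['fov_y']/2)); K=np.array([[f,0,m['cx']],[0,f,m['cy']],[0,0,1]])
c,s=np.cos(b),np.sin(b)
for th in(.9,1.,1.1,1.2,1.25):
    L=np.array([[.155-.215*np.cos(th),y,.16+.215*np.sin(th)] for y in(.228,-.228)])
    W=np.c_[L[:,0]*c-L[:,1]*s+.5925,L[:,0]*s+L[:,1]*c+.079,L[:,2]]
    p=cv2.projectPoints(W,cv2.Rodrigues(m['R'])[0],m['t'],K,m['D'])[0].reshape(-1,2)
    print(th,((p-[150,60])*1.4).round(0).tolist())
# bystander shift: difference to the first picture
A=cv2.imread('pics/scene0.png'); A=cv2.resize(A[60:330,150:460],None,fx=1.4,fy=1.4); D=cv2.absdiff(A,n[:,:A.shape[1]]).max(2)
print('carton diff',(D[175:295,325:]>40).sum(),'jar cap',(D[45:80,120:160]>40).sum())
S=cv2.imread('pics/side0.png'); S2=camera('side')[:,:,::-1]; print('side carton',(cv2.absdiff(S,S2)[290:365,250:305].max(2)>40).sum())
x=np.hstack([S[100:200,270:350],S2[100:200,270:350]]); cv2.imwrite('pics/j.png',cv2.resize(x,None,fx=4,fy=4))
```

```text
changed px 0
0.9 [[323.0, 144.0], [62.0, 41.0]]
1.0 [[321.0, 144.0], [54.0, 39.0]]
1.1 [[317.0, 146.0], [45.0, 38.0]]
1.2 [[313.0, 150.0], [36.0, 39.0]]
1.25 [[310.0, 152.0], [31.0, 40.0]]
carton diff 0 jar cap 50
side carton 0
```

View pics/j.png

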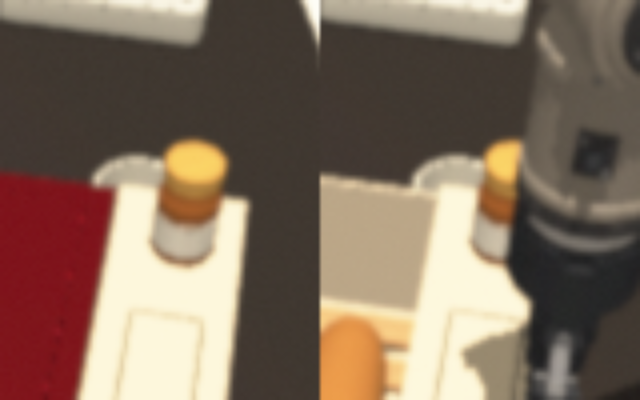

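The lid stands still at about 1.25 rad. The jar, carton and mug look unmoved, and nothing is touching the robot.

```bash
python3 -c "
from plant import ticket
print(ticket.finish_job())"
```

```text
the job is handed in; nothing more can be done
None
```

The bread bin is open and the job is handed in; the clock read about 10.4 s of the 53 s allowed. The hand-in returns no verdict.

- **Finding the plate:** I did not slide along the groove. The seams showed in the scene, side and wrist pictures, placing the plate's centre about +51 mm along y from the groove's middle. I went straight there with closed fingertips and pressed down in small steps. It gave at about 2 N, which confirmed the spot.
- **Pressing it:** I pushed it in about 5 mm, close to its 5.5 mm limit. The highest force I read was about 3.4 N. The lid was already rising in the next picture, so I moved the hand up and back towards the robot, and did not touch the lid.
- **Lid:** it stands at about 1.25 rad, judged from where its corners fall in the picture. Pictures a second apart showed no change.
- **Jar, carton and mug:** all three look unmoved. The carton's pixels are identical to the start. The jar is now half hidden behind the arm in the side picture. A check on its cap in the scene picture found 50 changed pixels, which I did not trace, but what is visible of the jar and mug is where it was.
- **Robot:** it is clear of everything, with a force reading at noise level (under 1 N).
- **Not checked:** I did not measure the plate's spring-back. The fingers are about 70 mm above the deck, so nothing holds it in.
- **Slip:** two of my waiting moves were refused because I left out a field; no time passed, and I repeated them correctly.

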